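# Set out handle blanks on the ratchet board

## Robot

A 6-joint arm with a two-finger parallel gripper is mounted at the origin on a cart in front of the work surface, level with it; the furniture and walls round the work are solid. World frame = base frame: x ahead of the robot, y to its left, z up, the work surface at z = 0. Lengths are in m, angles in rad, forces in N, time in s.
With the tool pointing down it reaches from about 0.35 to 0.975 m from the base axis. Payload 7.1 kg.
Tool frame: the origin (TCP) lies between the finger pads; the fingertips stand 17 mm ahead of it and the grasp point (between the pads) lies 2 mm behind it; z points along the fingers, y is the line along which they close (so a half turn about z gives the same grasp; the last joint's range is limited). The gripper opens to 88 mm and grips with 3 to 60 N. Pads are 20 mm wide; open, the fingers measure 115 mm over their backs; the gripper's body (75 mm by 178 mm) begins 61 mm behind the grasp point.
Start: joints at [-1.323, 0.423, 1.63, -0, 1.089, -0.019], TCP at [0.165, -0.603, 0.24] pointing down, gripper open.
Joint ranges: [-3, 3], [-0.9, 2.11], [0.09, 2.58], [-1.31, 4.45], [0.11, 2.69], [-2.54, 2.54]. Speed limits (rad/s): [2.39, 2.39, 3.01, 3.14, 3.14, 3.14].

## Interface

Orientations are given as a unit quaternion [w, x, y, z].
In Python, from station import robot, get_image, get_calibration gives the robot as it stands. The module is installed in compiled form; this text tells all that it offers. Calls block until the motion is done:
- robot.movep(position, orientation): joint-space move of the TCP to a pose.
- robot.move_straight(position, rotation=None, feed=0.15): straight line of the TCP; rotation=None keeps the orientation; feed is the mean speed in m/s.
- robot.movej(angles): joint-space move.
- robot.gripper_to(opening): finger opening in m; the grip force is fixed at half the most; returns when the fingers have stopped.
- robot.wait(seconds).
- robot.solve_ik(position, orientation): joint angles nearest the present ones, or None.
- get_image(name): name is "side" or "top"; returns (picture, depth): 384x512x3 uint8, blue, green, red; 384x512 float32, m along the optical axis (not along the pixel's ray), 0 where there is no reading.
- get_calibration(name): a dict with "K" (3x3 intrinsics, pixels), "dist_coeffs" ([k1, k2, p1, p2, k3] as OpenCV has them; the pictures are not rectified), "cam_to_world" (4x4, takes a point from camera to world coordinates). Camera axes: x right, y down, z forward; pixel columns grow to the right and rows downward; lengths in m; the calibration is good to about 2 mm. A picture is of the moment at which its call begins. get_calibration takes no time and is no camera call.
A pose or a line that the arm cannot do raises robot.PlanningError and nothing moves.
- robot.hand_in(): hands the job in; it is judged then, once.
Readings, each from a call of its own:
- robot.get_clock(): time.
- robot.get_q(): joint angles.
- robot.get_joint_velocities(): joint speeds.
- robot.get_joint_torque(): joint torques, N m.
- robot.get_tcp_pos(): TCP position.
- robot.get_ee_rot(): TCP orientation.
- robot.get_contact_force(): force on the tool from outside, world axes, zero at the start.
- robot.get_torque(): the same for the moment, N m.
- robot.get_width(): finger opening in m.
- robot.get_gripper_force(): force on a finger pad.
Only numpy, scipy, OpenCV 4.12 (cv2) and the standard library are available. Lean on these libraries where they do the work, as an engineer would, in place of code of your own. Each camera call takes 0.05 s, during which the arm holds its last target. There are 200 camera calls.

## Task

Set up the finishing board: first lift the board past its top notch so that its ratchet lets go and lay it flat, then raise the locker's door until its stay locks, and lay every handle blank from the locker flat on the board, inside its rails. Then press the stay's tab to unlock the door, lower it fully shut without slamming it, and last raise the board with the blanks on it to its top notch and leave it propped there. Leave the other tools lying where they are.

Things in the scene. Friction and masses are not known exactly. Their poses are not given: they have to be found in the camera images.
- locker_door (a joint): the locker's lift-up door (195 x 236 mm, hinged at the top of the back), 0 = shut (18.5 degrees down to the front), grows as it is raised (rad). 2 to 4 N at the knob. Let go, it sinks slowly, to rest by itself about 0.4 open. Raised beyond 2.10 its stay snaps in: let go, it rests locked at 2.06 and cannot be pushed down. Stop at 2.30
- door_knob (a point): centre of the door's pull: a steel drum knob, 22 mm in diameter, 24 mm wide between its flat ends, which face the locker's left and right (y), on a stem, its centre 35 mm off the door's outer face; can be pinched from above by its ends, and turns between the fingers. Shut, it lies 171 mm in front of door_hinge and 9 mm below it; it moves on an arc about door_hinge
- door_hinge (a point): point on the door's hinge axis, midway along it, 135 mm above the table; axes: x from the locker's front to its back, y along the hinge, z up. At door angle a the knob is turned by +a about y from where it is when shut (up and towards the back)
- stay_tab (a point): top centre of the stay's release tab: a dark steel pad 30 x 28 mm beside the locker's right cheek, near the front, 59 mm above the table. Pressed 15 to 30 mm down and held (2 to 4 N, springs back) it tilts the stay from under the door's pin and the door starts to sink; below 1.8 the tab can be let go. The cheek's face is 27 mm to the left of the pad's centre
- stay (a joint): the stay's tilt, 0 = upright (locking), up to 0.35 = tab fully pressed (rad)
- locker_floor (a point): centre of the locker's inner floor, 45 mm above the table; axes as for door_hinge (x to the back). The inside measures 170 mm (x) by 210 mm (y); along each cheek lies a strip 18 mm wide and 7 mm high that keeps blanks off the wall, so fingertips stay 7 mm above the floor there. The front wall stands 30 mm above the floor, the back 90 mm, the cheeks slope. Open from above when the door is up
- blank_1_mid (a point): centre of a handle blank: a plain wooden bar 22 x 125 x 18 mm, 0.03 kg, long axis its y, z up. Lies on the locker's floor, roughly front to back. May be absent
- blank_2_mid (a point): centre of a handle blank: a plain wooden octagonal bar 23 x 118 x 19 mm, 0.035 kg, long axis its y, z up. Lies on the locker's floor. May be absent
- blank_3_mid (a point): centre of a handle blank: a dark octagonal bar 23 x 118 x 19 mm, 0.035 kg, long axis its y, z up. Lies on the locker's floor. May be absent
- board (a joint): finishing board, 0 = flat, grows as its far edge is raised (rad). Its left pin clicks over the teeth of a prop; let go, it rests on the tooth below: 0.10, 0.27 (start) and 0.41 (top notch, passed by 0.44). Beyond 0.66 it kicks the prop over and can be lowered; at 0 it sets the prop back for the next lift. Stop at 0.76. About 3 N at the knob; sinks at under 1 rad/s
- board_hinge (a point): point on the board's hinge axis, midway along it, 35 mm above the table; x points from the hinge to the far edge when flat, y to the left, z up
- board_knob (a point): centre of the board's pull: a steel drum knob like the door's (22 mm diameter, 24 mm between its flat ends, which face y), on a stem at the far rail, 34 mm above the board's face; in the board_hinge frame it is at x 198, y 0, z 40 mm when flat, and turns about the hinge with the board (up and back towards the hinge)
- board_top (a point): centre of the board's upper face (105.5 mm from the hinge), axes fixed to the board: x up the slope, y to the left, z out of the face. Inside its low rails (9 to 14 mm high) the face measures 185 mm (x) by 168 mm (y); 41 mm above the table when flat
- locker: plywood locker, 190 mm deep, 230 mm wide, 135 mm high at the back; fixed; origin under its centre, x to its back
- board_base: the board's wooden base with the toothed prop at its left far corner (up to 160 mm high when kicked over); fixed; origin under its centre, x away from the hinge edge
- screwdriver: bystander: red screwdriver lying in front of the locker, origin under its middle
- marker_1: bystander: felt marker
- marker_2: bystander: felt marker
- flat_file: bystander: flat file with a wooden handle
- small_hammer: bystander: small hammer lying behind the locker
- loupe: bystander: black eye loupe, 37 mm across

How it is judged:
By the outcome, as a careful person would: the job done as asked, in the order asked, and still so for the second after the job is handed in, with the robot touching nothing.
Of blank_1, blank_2, blank_3 only 2 to 3 are there at a start; the rules pass over those that are not, and their reading is None.
At some moment in a run one of blank_1, blank_2, blank_3 may be knocked a few centimetres aside while the robot is not near it.
Once in a run the grip may slacken for a moment while it holds something.
It also fails if it takes over 210 s, if anything falls off the work surface, if the arm or the gripper's body presses on something with over 40 N, if the wrist force passes 120 N, or if a joint passes its speed limit or range.

## Working session

There is one attempt and no reset: what is moved stays moved. The work goes in short steps, each a Python script; the robot and the scene stay as the last script left them, time stands still between calls to the robot, and variables do not carry over. Pictures are saved under pics/ and viewed, at most 14 in all, crops included, and the job is handed in when it is done.

```bash
mkdir -p pics; ls
cat > h.py <<'E'
import numpy as np, cv2, time
from station import robot, get_image, get_calibration
def snap(name,fn=None):
    im,d=get_image(name)
    if fn: cv2.imwrite('pics/'+fn,im)
    return im,d
def rays(name,uv):
    c=get_calibration(name);T=np.array(c['cam_to_world']);K=np.array(c['K'])
    p=cv2.undistortPoints(np.float64(uv).reshape(-1,1,2),K,np.array(c['dist_coeffs'])).reshape(-1,2)
    r=np.c_[p,np.ones(len(p))]
    return T[:3,3],r@T[:3,:3].T   # unnormalised: depth multiplies
def onplane(name,uv,z):
    o,r=rays(name,uv); return o+r*((z-o[2])/r[:,2])[:,None]
def cloud(name,d):
    v,u=np.mgrid[:d.shape[0],:d.shape[1]]
    o,r=rays(name,np.c_[u.ravel(),v.ravel()])
    return (o+r*d.reshape(-1,1)).reshape(d.shape+(3,))
def project(name,P):
    c=get_calibration(name);T=np.linalg.inv(np.array(c['cam_to_world']))
    rv=cv2.Rodrigues(T[:3,:3])[0]
    return cv2.projectPoints(np.float64(P).reshape(-1,1,3),rv,T[:3,3],np.array(c['K']),np.array(c['dist_coeffs']))[0].reshape(-1,2)
E
python3 - <<'E'
from h import *
for n in('top','side'):
    im,d=snap(n,n+'0.png'); np.savez('pics/'+n+'0.npz',im=im,d=d)
    print(n,np.round(np.array(get_calibration(n)['cam_to_world']),3).tolist(),get_calibration(n)['K'])
print(robot.get_tcp_pos(),robot.get_ee_rot(),robot.get_clock())
E
```

```text
pics
top [[-0.007, -0.996, 0.088, 0.415], [-1.0, 0.007, 0.002, -0.076], [-0.003, -0.088, -0.996, 1.325], [0.0, 0.0, 0.0, 1.0]] [[392.06651819   0.         251.41443778]
 [  0.         392.06651819 194.58109448]
 [  0.           0.           1.        ]]
side [[0.886, -0.292, 0.361, 0.148], [-0.464, -0.562, 0.685, -0.866], [0.003, -0.774, -0.633, 0.803], [0.0, 0.0, 0.0, 1.0]] [[436.98357031   0.         250.82398251]
 [  0.         436.98357031 196.62589575]
 [  0.           0.           1.        ]]
[ 0.16467967 -0.60243713  0.23898738] [-6.70951521e-04  9.91117603e-01  1.32986622e-01 -7.16991117e-05] 0.1
```

View pics/top0.png

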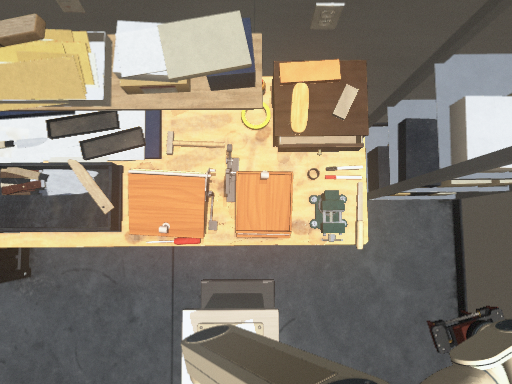

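View pics/side0.png

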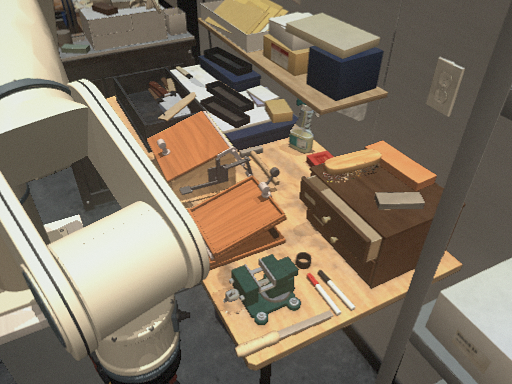

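The top view shows the locker door at about (167,203) with its knob at (165,228), the tab near (212,225), the board at (263,203) with its knob at (265,175), and the prop at (232,172). Next I zoom in and measure.

Run:
```python
from h import *
a=np.load('pics/top0.npz');im,d=a['im'],a['d']
c=cv2.resize(im[150:250,115:305],None,fx=4,fy=4,interpolation=cv2.INTER_CUBIC);cv2.imwrite('pics/topz.png',c)
C=cloud('top',d)
for nm,(u0,v0,u1,v1) in dict(doorknob=(158,222,172,236),bknob=(258,170,272,182),tab=(205,215,219,233)).items():
    print(nm)
    for v in range(v0,v1,1): print(v,' '.join('%4d'%(1000*C[v,u,2]) for u in range(u0,u1)))
for nm,p in dict(door=(140,200),door2=(195,200),door3=(140,180),doorlow=(185,225),b1=(245,220),b2=(285,220),b3=(245,185),b4=(283,185),hl=(132,172),hr=(205,172)).items():
    print(nm,np.round(C[p[1],p[0]]*1000))
print('row doors'); print(np.round(C[205,118:300:1,2]*1000).astype(int).tolist())
print('col door x165');print(np.round(C[160:248,150,::2]*1000).astype(int).tolist())
print('col board x250');print(np.round(C[160:248,250,::2]*1000).astype(int).tolist())
```

```text
doorknob
222  100   99   93  102  101   99   93   98   99   99   98  100   96   97
223   98   99  101   97   99   99  103   99  104  100  100  101   98   99
224   95   96   93 1325  101  100   97  101  101   98  100   96   95   96
225   95   93   94   98   93   94  106  108  108  101  104  102   94   98
226   95   94  135  137  136  134  137  128  134  129   99   99   95   97
227   94  138  135  139  138  134  140  136  137  129   97   98   93   98
228   94  140  136  138  141  142  141  139  139  131   98   94   94   91
229   88  144  140  143  138  140  138  136  138  129   89   96   94   90
230   93  138  140  137  141  137  140  139  140  129   88   94   95   90
231   90  139  134  142  136  136  139  138  136  125   94   88   90   86
232   91  131  133  137  129  134  133  135  128  121   88   95   89   88
233   90   92   85   89   92   89   83   89   84   93   86   87   88   92
234   85   86   88   88   86   86   89   83   86   89   88   85   91   85
235   88   85   88   88   87   86   90   88   86   83   84   85   85   88
bknob
170    0   -1    2    0   -2    0  108  106    0 
[... 4504 characters left out ...]
3], [555, 82], [551, 85], [549, 81], [545, 82], [543, 77], [539, 77], [536, 78], [533, 77], [530, 77], [527, 75], [524, 71], [521, 70], [517, 75], [514, 74], [511, 71], [508, 70], [505, 68], [502, 65], [498, 65], [495, 61], [492, 71], [489, 65], [486, 59], [482, 65], [479, 66], [476, 56], [473, 62], [470, 57], [466, 60], [463, 57], [460, 54], [457, 57], [454, 54], [450, 56], [447, 57], [444, 54], [441, 53], [438, 49], [434, 50], [431, 51], [428, 51], [425, 51], [421, 49], [418, 50], [415, 45], [412, 52], [409, 57], [405, 50], [402, 41], [399, 37], [395, 27], [392, 26], [388, -5], [385, 4], [382, -3], [378, -3], [375, -4], [372, 3], [368, -2], [365, -3], [333, -709], [328, -703], [323, -697]]
```

View pics/topz.png

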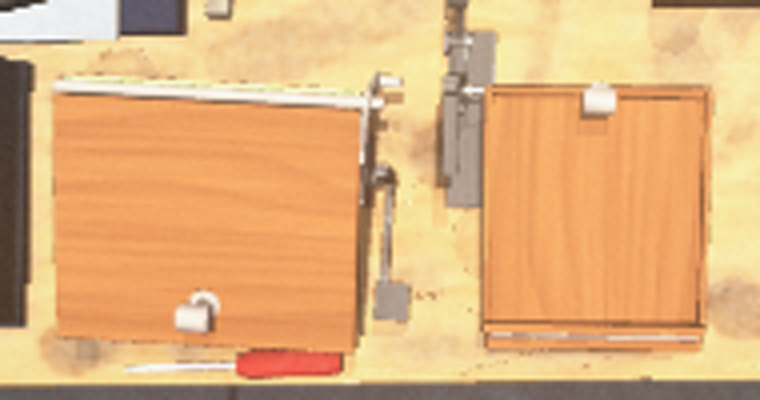

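Run:
```python
from h import *
a=np.load('pics/top0.npz');im,d=a['im'],a['d']
C=cloud('top',d)
def rect(u0,v0,u1,v1,z0,z1):
    s=C[v0:v1,u0:u1].reshape(-1,3); s=s[(s[:,2]>z0)&(s[:,2]<z1)]; return s
def knob(u0,v0,u1,v1):
    s=rect(u0,v0,u1,v1,.117,.15); return s.mean(0),np.percentile(s,[2,98],axis=0)
for n,b in dict(door=(158,222,172,236),board=(258,170,272,182)).items():
    m,e=knob(*b); print(n,np.round(m*1000,1),np.round(e*1000,1).tolist())
for n,b in dict(door=(118,165,209,245,.07,.16),board=(233,171,300,243,.03,.16)).items():
    s=rect(*b); print(n,np.round(cv2.minAreaRect((s[:,:2]*1000).astype(np.float32)),3) if 0 else cv2.minAreaRect((s[:,:2]*1000).astype(np.float32)))
# board edges: fit left/right edge per row
for n,(u0,u1,v0,v1,z) in dict(board=(236,300,178,232,.035),door=(120,207,176,230,.075)).items():
    L=[];R=[]
    for v in range(v0,v1):
        r=C[v,u0:u1]; k=np.where((r[:,2]>z)&(r[:,2]<.2))[0]
        if len(k)<20: continue
        L.append(r[k[0],:2]);R.append(r[k[-1],:2])
    for nm,E in(('L',L),('R',R)):
        E=np.array(E);p=np.polyfit(E[:,0],E[:,1],1);print(n,nm,'dy/dx',p[0],'y@0.5',np.polyval(p,.5))
# hinge-bar back edge: locker
B=[]
for u in range(135,203):
    col=C[160:185,u]; k=np.where(col[:,2]>.1)[0]
    if len(k):B.append(col[k[0],:2])
B=np.array(B);print('back dx/dy',np.polyfit(B[:,1],B[:,0],1))
# height maps in mm of prop & stay, as world boxes
print('prop'); 
for v in range(138,206,2): print(v,int(C[v,230,0]*1000),' '.join('%4d'%(1000*C[v,u,2]) for u in range(220,242)))
print('y',[int(1000*C[172,u,1]) for u in range(220,242)])
print('stay')
for v in range(165,222,3): print(v,int(C[v,207,0]*1000),' '.join('%4d'%(1000*C[v,u,2]) for u in range(200,218)))
print('y',[int(1000*C[195,u,1]) for u in range(200,218)])
P=C[:112,:270].reshape(-1,3);ok=(P[:,2]>.1)&(P[:,2]<1)
for u in (60,130,170,200,230,250): 
    col=C[85:115,u]; print('shelf',u,[(int(1000*p[0]),int(1000*p[1]),int(1000*p[2])) for p in col[::3]])
```

```text
door [416.8 194.2 136.6] [[407.8, 183.7, 126.1], [426.0, 206.0, 143.1]]
board [ 579.2 -114.1  134.9] [[570.2, -124.8, 128.7], [588.9, -103.2, 139.4]]
door ((503.1805114746094, 185.8430633544922), (244.66696166992188, 216.78395080566406), 86.27783966064453)
board ((493.52197265625, -108.99655151367188), (187.99505615234375, 210.5726776123047), 89.8484115600586)
board L dy/dx -0.015141019118566842 y@0.5 -0.023936322653947177
board R dy/dx -0.020801114280751216 y@0.5 -0.20072478811214753
door L dy/dx -0.051777008647354 y@0.5 0.3058762454909898
door R dy/dx -0.10335757249763929 y@0.5 0.07168791094952079
back dx/dy [0.35071974 0.52827195]
prop
138 727    1    1   -2   -2    5   -2    1    0    0   -3   -1   -4    0   -4    1    3   -1    1   -2   -2   -3    3
140 719   -1   -2    0   -3    0    1   -5    1    0    0    1   -4    0    0    0    2    4    0   -1    2   -2    0
142 713   11   11    9    0   -1    0   -1    1    4    4   -1    0   -5   -3    0   -1   -4    2    1    0    4    1
144 689   18   18   16   15   17    0   -2   79   75   80   76   78    2   -5    0    2   -1   -1  
[... 5965 characters left out ...]
170 [(782, 131, 353), (780, 135, 335), (780, 139, 315), (778, 143, 298), (771, 143, 295), (760, 142, 300), (753, 143, 297), (744, 142, 300), (739, 144, 289), (820, 206, 0)]
shelf 200 [(801, 62, 299), (793, 62, 301), (786, 62, 297), (777, 62, 300), (769, 62, 299), (759, 61, 302), (751, 61, 302), (745, 62, 296), (738, 63, 290), (820, 102, -3)]
shelf 230 [(790, -19, 328), (790, -18, 307), (784, -18, 300), (776, -18, 300), (768, -18, 299), (760, -18, 299), (752, -18, 298), (743, -18, 300), (738, -17, 289), (817, -1, 3)]
shelf 250 [(794, -72, 316), (793, -72, 297), (783, -72, 301), (776, -71, 298), (766, -71, 303), (758, -71, 301), (751, -71, 298), (742, -71, 300), (739, -71, 286), (817, -70, 0)]
```

```bash
cat >> h.py <<'E'
BY=-0.014; BH=np.array([.3994,-.1115,.035])
LY=-0.054; DK0=np.array([.4168,.1948,.126])
def q(yaw): return [0,float(np.cos(yaw/2)),float(np.sin(yaw/2)),0]
def ax(y): return np.array([np.cos(y),np.sin(y),0]),np.array([-np.sin(y),np.cos(y),0])
def bk(a):
    x,_=ax(BY); c,s=np.cos(a),np.sin(a)
    return BH+x*(.198*c-.04*s)+np.array([0,0,.198*s+.04*c])
DH=DK0+ax(LY)[0]*.171; DH[2]=.135
def dk(a):
    p=a-.0526; return DH-ax(LY)[0]*.1712*np.cos(p)+np.array([0,0,.1712*np.sin(p)])
def rep(s=''):
    print(s,'t%.1f'%robot.get_clock(),'tcp',np.round(robot.get_tcp_pos(),4),'w%.4f'%robot.get_width(),'gf%.1f'%robot.get_gripper_force(),'F',np.round(robot.get_contact_force(),1),flush=True)
UP=np.array([0,0,1.])
def arc(f,a0,a1,off=.002,n=.1,feed=.12):
    for a in np.linspace(a0,a1,max(2,int(abs(a1-a0)/n)+1))[1:]:
        robot.move_straight(f(a)+off*UP,feed=feed)
E
python3 - <<'E'
from h import *
p=robot.get_tcp_pos(); 
robot.move_straight([p[0],p[1],.34],feed=.3)
robot.gripper_to(.05)
k=bk(.27); print(k,DH)
robot.movep(list(k+[0,0,.1]),q(BY)); rep('above')
robot.move_straight(k+[0,0,.002],feed=.15); rep('at')
robot.gripper_to(.015); rep('grip')
arc(bk,.27,.50); rep('0.5')
arc(bk,.50,.71); rep('0.71')
E
```

```text
[ 0.57953972 -0.11402212  0.12636366] [0.58755074 0.18557049 0.135     ]
above t3.6 tcp [ 0.5796 -0.1148  0.2266] w0.0502 gf0.0 F [-0.2 -0.1 -0.6]
at t4.5 tcp [ 0.5801 -0.1143  0.129 ] w0.0499 gf0.0 F [ 0.6 -0.2  0.5]
grip t5.0 tcp [ 0.5799 -0.1146  0.1289] w0.0240 gf30.0 F [ 0.2 -4.1  3.2]
0.5 t5.7 tcp [ 0.5533 -0.114   0.1667] w0.0239 gf30.0 F [-1.7 -6.3 -3.1]
0.71 t6.3 tcp [ 0.5217 -0.1133  0.1953] w0.0236 gf30.0 F [-2.3 -5.  -7.1]
```

Run:
```python
from h import *
arc(bk,.71,.05); rep('low')
arc(bk,.05,-.005); rep('flat')
robot.gripper_to(.05); rep('rel')
p=robot.get_tcp_pos(); robot.move_straight(p+[0,0,.16],feed=.3)
robot.movep(list(dk(0)+[0,0,.12]),q(LY)); rep()
im,d=snap('top','t1.png'); C=cloud('top',d)
s=C[160:245,236:292].reshape(-1,3)
print('board z col',[(int(1000*C[v,250,0]),int(1000*C[v,250,2])) for v in range(166,245,4)])
cv2.imwrite('pics/t1z.png',cv2.resize(im[150:250,115:305],None,fx=4,fy=4,interpolation=cv2.INTER_CUBIC))
```

```text
low t8.3 tcp [ 0.5945 -0.1149  0.086 ] w0.0238 gf30.0 F [-1.5 -7.2 -3.9]
flat t8.6 tcp [ 0.5999 -0.115   0.0778] w0.0242 gf30.0 F [-0.6 -5.  11.8]
rel t9.2 tcp [ 0.5975 -0.1142  0.0759] w0.0501 gf0.0 F [-0.8  0.  -0.4]
 t11.2 tcp [0.4174 0.1944 0.2457] w0.0499 gf0.0 F [ 0.8 -0.3 -0.4]
board z col [(629, 0), (615, 0), (595, 43), (582, 44), (569, 40), (556, 38), (542, 42), (529, 38), (516, 40), (503, 41), (490, 41), (476, 43), (464, 38), (450, 38), (437, 41), (424, 41), (411, 54), (398, 36), (384, 0), (371, 3)]
```

View pics/t1z.png

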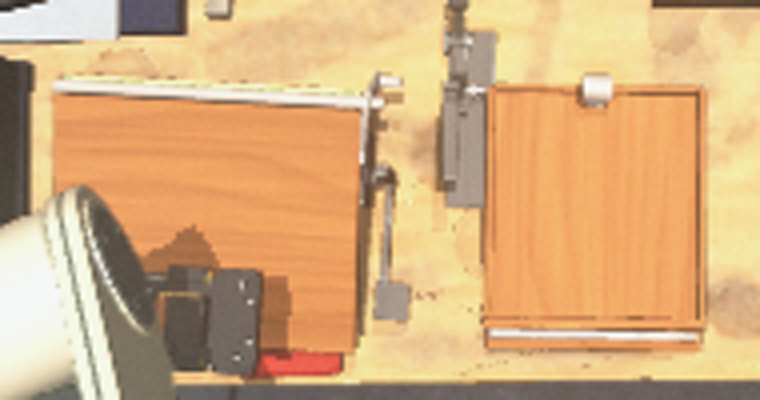

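The board lies flat (face z≈41 mm) and its prop is set back. The door is next.

Run:
```python
from h import *
robot.move_straight(dk(0)+[0,0,.002],feed=.12); rep('at')
robot.gripper_to(.015); rep('grip')
for a0,a1 in((0,.5),(.5,1.),(1,1.5),(1.5,1.9),(1.9,2.16)):
    arc(dk,a0,a1,n=.12); rep('%.2f'%a1)
    if robot.get_width()<.02: break
```

```text
at t12.4 tcp [0.4173 0.1949 0.1285] w0.0500 gf0.0 F [ 0.5  0.3 -0. ]
grip t12.9 tcp [0.417  0.1954 0.1282] w0.0238 gf30.0 F [-0.7  4.9  0.4]
0.50 t14.2 tcp [0.4327 0.1943 0.2101] w0.0236 gf30.0 F [-1.9  7.2  1.1]
1.00 t15.5 tcp [0.4872 0.1908 0.2747] w0.0239 gf30.0 F [ 3.1  4.2 -3.6]
1.50 t16.8 tcp [0.5662 0.1859 0.3068] w0.0238 gf30.0 F [-0.2 -5.1 -2.9]
1.90 t17.8 tcp [0.6348 0.1815 0.3028] w0.0234 gf30.0 F [ 0.  -8.3  2.7]
2.16 t18.5 tcp [0.6767 0.1788 0.2863] w0.0237 gf30.0 F [  1.2 -10.6   6.5]
```

Run:
```python
from h import *
arc(dk,2.16,2.06); rep('2.06')
robot.gripper_to(.06); rep('rel')
p=robot.get_tcp_pos(); robot.move_straight(p+[0,0,.09],feed=.25)
robot.movep([.50,-.02,.36],q(LY)); rep()
for n in('top','side'):
    im,d=snap(n); np.savez('pics/%s2.npz'%n,im=im,d=d)
    b=(100,140,300,250) if n=='top' else (90,80,300,280)
    cv2.imwrite('pics/%s2z.png'%n,cv2.resize(im[b[1]:b[3],b[0]:b[2]],None,fx=4 if n=='top' else 2.8,fy=4 if n=='top' else 2.8,interpolation=cv2.INTER_CUBIC))
```

```text
2.06 t18.8 tcp [0.664  0.1799 0.2929] w0.0235 gf30.0 F [ 18.3  -8.7 -11.6]
rel t19.5 tcp [0.6598 0.1818 0.2922] w0.0603 gf0.0 F [ 0.3  0.4 -0.1]
 t21.0 tcp [ 0.5008 -0.0196  0.36  ] w0.0600 gf0.0 F [ 0.3 -0.6  0. ]
```

View pics/top2z.png

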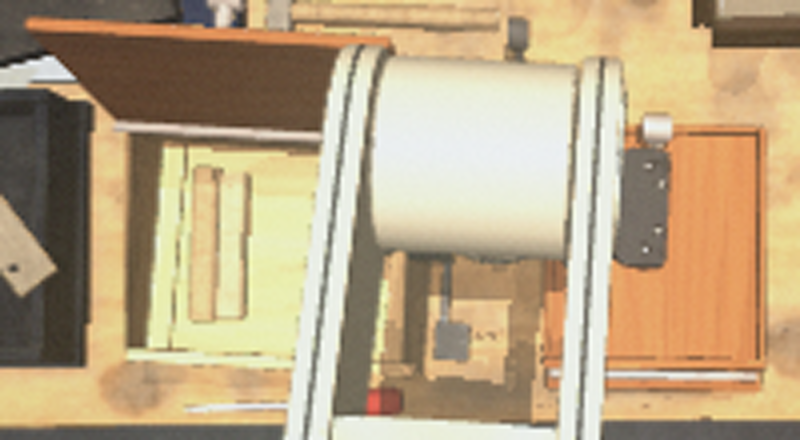

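View pics/side2z.png

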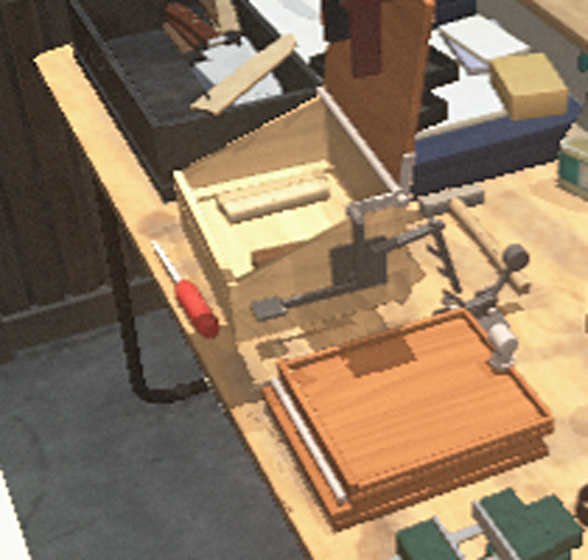

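The door is locked open. The top crop shows two light blanks lying side by side at about (205,245) and (235,245). The side crop shows a dark one near the right cheek, at about (260,258). The arm hides the right half, so I move it aside.

Run:
```python
from h import *
robot.movep([.32,-.40,.36],q(0)); rep()
im,d=snap('top'); np.savez('pics/top3.npz',im=im,d=d)
cv2.imwrite('pics/top3z.png',cv2.resize(im[165:240,120:220],None,fx=7.5,fy=7.5,interpolation=cv2.INTER_CUBIC))
C=cloud('top',d)
for v in (185,200,215): print(v,int(1000*C[v,150,0]),[(u,int(1000*C[v,u,1]),int(1000*C[v,u,2])) for u in range(128,216)])
```

```text
t22.7 tcp [ 0.3206 -0.3995  0.36  ] w0.0602 gf0.0 F [-0.5 -0.5  0.1]
185 559 [(128, 346, 0), (129, 344, -3), (130, 338, 1), (131, 299, 118), (132, 295, 119), (133, 293, 118), (134, 291, 112), (135, 291, 103), (136, 290, 94), (137, 293, 73), (138, 291, 70), (139, 292, 58), (140, 290, 53), (141, 287, 51), (142, 283, 52), (143, 280, 51), (144, 278, 48), (145, 274, 51), (146, 272, 46), (147, 269, 44), (148, 261, 62), (149, 258, 62), (150, 255, 63), (151, 251, 64), (152, 248, 61), (153, 245, 62), (154, 242, 61), (155, 238, 64), (156, 236, 61), (157, 231, 67), (158, 229, 61), (159, 225, 65), (160, 222, 63), (161, 219, 61), (162, 217, 56), (163, 217, 41), (164, 214, 41), (165, 210, 47), (166, 206, 50), (167, 203, 46), (168, 200, 46), (169, 198, 38), (170, 193, 46), (171, 191, 43), (172, 187, 42), (173, 183, 46), (174, 181, 41), (175, 176, 48), (176, 174, 43), (177, 171, 42), (178, 168, 43), (179, 163, 51), (180, 161, 44), (181, 158, 44), (182, 154, 45), (183, 151, 44), (184, 148, 42), (185, 144, 46), (186, 141, 47), (187, 139, 35), (188, 134, 48), (189, 128, 63), (190, 125, 62), (191, 122, 
[... 2470 characters left out ...]
, (171, 189, 45), (172, 186, 45), (173, 181, 52), (174, 179, 49), (175, 176, 48), (176, 173, 46), (177, 170, 45), (178, 166, 47), (179, 163, 43), (180, 160, 43), (181, 157, 42), (182, 153, 47), (183, 150, 47), (184, 147, 42), (185, 141, 57), (186, 137, 62), (187, 133, 68), (188, 131, 64), (189, 128, 63), (190, 123, 68), (191, 121, 61), (192, 121, 46), (193, 118, 42), (194, 114, 43), (195, 111, 44), (196, 107, 46), (197, 104, 50), (198, 100, 50), (199, 97, 51), (200, 94, 47), (201, 86, 88), (202, 82, 91), (203, 79, 94), (204, 78, 70), (205, 77, 52), (206, 77, 26), (207, 77, 3), (208, 74, 0), (209, 71, -5), (210, 61, 54), (211, 57, 60), (212, 60, -3), (213, 57, 0), (214, 54, -3), (215, 50, 2)]
```

View pics/top3z.png

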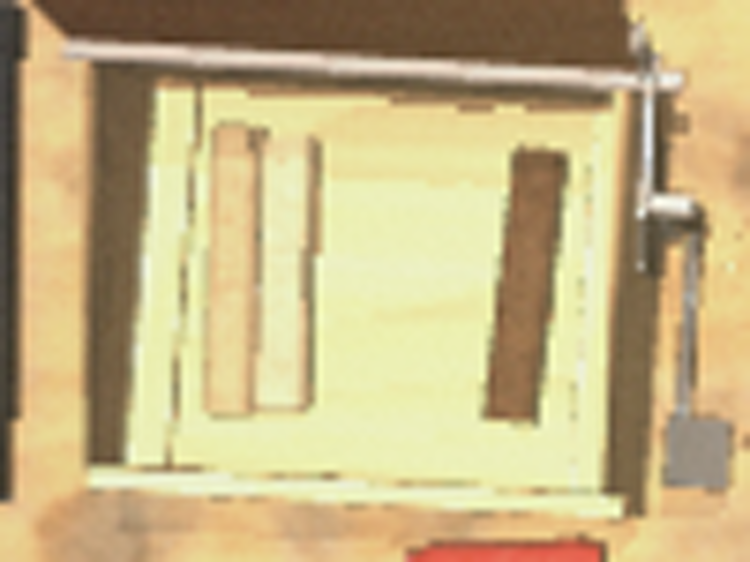

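Three blanks are present. Two light ones touch at y≈0.24 (crop x 205–315) and the dark one is at y≈0.125 (crop x 485–570). Fingertips must clear the strips, so I'll nudge each blank away from the cheek before lowering and gripping. The touching pair I'll grip together.

```bash
cat >> h.py <<'E'
def blanks(C,zf=.045):
    """connected components of things standing on the locker floor: centre xy, yaw of long axis from x, (len,width)"""
    x,y=ax(LY); c=DH-x*.095
    R=(C-c); a=R@x; b=R@y
    m=((abs(a)<.082)&(abs(b)<.098)&(C[...,2]>zf+.0115)&(C[...,2]<zf+.032)).astype(np.uint8)
    m=cv2.morphologyEx(m,cv2.MORPH_OPEN,np.ones((2,2),np.uint8))
    n,l,s,_=cv2.connectedComponentsWithStats(m); out=[]
    for i in range(1,n):
        if s[i,4]<60: continue
        P=C[l==i][:,:2]; (cx,cy),(w,h),an=cv2.minAreaRect((P*1000).astype(np.float32))
        mu=P.mean(0); e,V=np.linalg.eigh(np.cov((P-mu).T)); v=V[:,1]*np.sign(V[0,1])
        out.append((mu,np.arctan2(v[1],v[0]),(max(w,h),min(w,h)),s[i,4]))
    return sorted(out,key=lambda o:o[0][1])
def look():
    im,d=snap('top'); return blanks(cloud('top',d))
E
python3 - <<'E'
from h import *
C=cloud('top',np.load('pics/top3.npz')['d'])
for b in blanks(C): print(np.round(b[0],4),round(b[1],3),np.round(b[2]),b[3])
E
```

```text
[0.4986 0.1237] -0.112 [117.  21.] 257
[0.5041 0.2362] 0.256 [347. 122.] 508
```

```bash
sed -i 's/    m=cv2.morphologyEx(m,cv2.MORPH_OPEN,np.ones((2,2),np.uint8))/    m=cv2.morphologyEx(m,cv2.MORPH_OPEN,np.ones((3,3),np.uint8))\&m/' h.py
cat >> h.py <<'E'
def pick(mu,yaw,openw,shift,grip):
    """tips above strip, nudge sideways by shift (m along bar's left normal), lower, grip, lift"""
    n=np.array([-np.sin(yaw),np.cos(yaw),0]); P=np.array([mu[0],mu[1],0])
    robot.movep(list(P+UP*.20),q(yaw)); robot.gripper_to(openw)
    robot.move_straight(P+UP*.0715,feed=.15); rep('above floor')
    if shift: robot.move_straight(P+n*shift+UP*.0715,feed=.08); rep('nudged')
    p=P+n*(shift)
    robot.move_straight(p+UP*.065,feed=.06); rep('down')
    robot.gripper_to(grip); rep('grip'); 
    robot.move_straight(p+UP*.22,feed=.2); rep('lift')
E
python3 - <<'E'
from h import *
bs=look()
for b in bs: print(np.round(b[0],4),round(b[1],3),np.round(b[2]),b[3])
b=bs[0]; pick(b[0],b[1],.044,.02,.012)
E
```

```text
[0.5023 0.1263] -0.116 [116.  24.] 246
[0.5077 0.2411] -0.004 [120.  45.] 490
above floor t26.4 tcp [0.5008 0.1261 0.0711] w0.0442 gf0.0 F [-5.1  0.1  0.5]
nudged t26.8 tcp [0.5027 0.1464 0.0717] w0.0441 gf0.0 F [-8.1  3.5  3.3]
down t27.0 tcp [0.5012 0.1462 0.0647] w0.0438 gf0.0 F [-12.4   3.4   2. ]
grip t27.5 tcp [0.5012 0.1462 0.0647] w0.0227 gf30.0 F [-11.7   4.2   2.1]
lift t28.4 tcp [0.5041 0.146  0.2192] w0.0225 gf30.0 F [ 1.   0.1 -0.9]
```

```bash
cat >> h.py <<'E'
def bpos(u,v): x,y=ax(BY); return BH*[1,1,0]+x*u+y*v
def place(u,v,wrel):
    P=bpos(u,v)
    robot.movep(list(P+UP*.20),q(BY)); rep('over')
    robot.move_straight(P+UP*.072,feed=.2); robot.move_straight(P+UP*.0625,feed=.04); rep('down')
    robot.gripper_to(wrel); robot.move_straight(P+UP*.20,feed=.25); rep('up')
E
python3 - <<'E'
from h import *
place(.0875,-.055,.038)
robot.movep([.36,-.38,.34],q(0))
im,d=snap('top'); np.savez('pics/top4.npz',im=im,d=d); C=cloud('top',d)
for b in blanks(C): print(np.round(b[0],4),round(b[1],3),np.round(b[2]),b[3])
cv2.imwrite('pics/top4z.png',cv2.resize(im[150:250,115:305],None,fx=4,fy=4,interpolation=cv2.INTER_CUBIC))
E
```

```text
over t29.6 tcp [ 0.4862 -0.167   0.1997] w0.0232 gf30.0 F [-0.2  0.4 -0.1]
down t30.8 tcp [ 0.4861 -0.1678  0.0626] w0.0231 gf30.0 F [-0.4 -0.1 -0.7]
up t31.9 tcp [ 0.4855 -0.1675  0.1992] w0.0382 gf0.0 F [-0.6 -0.5 -0.7]
[0.5088 0.241 ] -0.012 [120.  45.] 502
```

View pics/top4z.png

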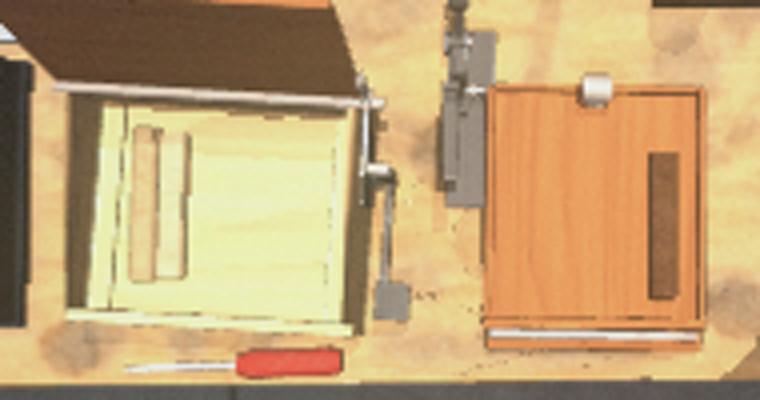

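The dark blank lies flat inside the rails, at crop (663,225). Next is the light pair, gripped 20 mm nearer the front to keep clear of the door.

Run:
```python
from h import *
pick([.488,.2412],-.012,.058,-.022,.036)
```

```text
above floor t37.0 tcp [0.4885 0.2415 0.0721] w0.0582 gf0.0 F [ 0.4 -0.3  0.5]
nudged t37.4 tcp [0.4879 0.2185 0.0718] w0.0579 gf0.0 F [0.2 0.2 0.6]
down t37.6 tcp [0.4874 0.2192 0.0644] w0.0582 gf0.0 F [-0.  -0.4 -0.5]
grip t38.0 tcp [0.4877 0.2193 0.065 ] w0.0463 gf28.8 F [ 0.3 -0.8 -0.2]
lift t38.9 tcp [0.487  0.2189 0.219 ] w0.0461 gf28.8 F [0.2 0.1 0. ]
```

Run:
```python
from h import *
place(.075,.018,.056)
robot.movep([.36,-.38,.34],q(0))
im,d=snap('top'); np.savez('pics/top5.npz',im=im,d=d); C=cloud('top',d)
print(blanks(C))
cv2.imwrite('pics/top5z.png',cv2.resize(im[150:250,115:305],None,fx=4,fy=4,interpolation=cv2.INTER_CUBIC))
s=C[215:232,200:222].reshape(-1,3); s=s[(s[:,2]>.052)&(s[:,2]<.066)&(s[:,1]<.066)]
print('tab',s.mean(0),s.min(0),s.max(0))
x,y=ax(BY); R=(C-BH)
for v in (185,205,220): print(int(1000*C[v,250,0]),[(int(1000*C[v,u,1]),int(1000*C[v,u,2])) for u in range(238,296,1) if C[v,u,2]>.05])
```

```text
over t40.1 tcp [ 0.4748 -0.0939  0.1998] w0.0459 gf28.8 F [-0.  -0.6 -1. ]
down t41.3 tcp [ 0.4746 -0.0946  0.0626] w0.0461 gf28.8 F [ 0.8  0.1 -0.9]
up t42.4 tcp [ 0.474  -0.0944  0.1993] w0.0563 gf0.0 F [ 0.1  0.3 -0.5]
[]
tab [0.43228176 0.05324645 0.05805369] [0.41582376 0.03832209 0.05251553] [0.46118645 0.06452155 0.0627786 ]
557 [(-65, 58), (-68, 61), (-72, 59), (-75, 58), (-78, 60), (-81, 59), (-85, 53), (-202, 51)]
493 [(-71, 53), (-74, 59), (-78, 56), (-81, 59), (-84, 58), (-87, 57), (-91, 54), (-94, 60), (-97, 56), (-100, 59), (-103, 60), (-107, 61), (-110, 60), (-113, 56), (-155, 56), (-158, 60), (-162, 55), (-165, 61), (-168, 61), (-171, 61), (-175, 56), (-178, 53)]
414 [(-76, 1325), (-74, 51), (-77, 52), (-80, 56), (-84, 58), (-87, 59), (-90, 57), (-93, 55), (-97, 58), (-100, 52), (-103, 57), (-106, 62), (-109, 60), (-113, 57), (-116, 56), (-155, 59), (-158, 58), (-161, 61), (-164, 59), (-167, 59), (-171, 60), (-174, 60), (-178, 52), (-197, 52)]
```

View pics/top5z.png

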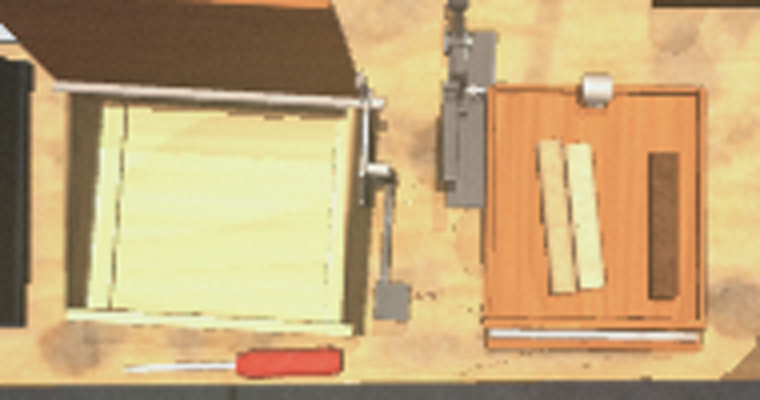

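All three blanks lie flat inside the rails and the locker is empty. Now I press the tab.

```bash
cat >> h.py <<'E'
def door():
    """door angle from both depth views: outer-most surface points about the hinge"""
    x,y=ax(LY); r=[]
    for n in('top','side'):
        C=cloud(n,get_image(n)[1])-DH; a=-(C@x);b=C@y;z=C[...,2]; R=np.hypot(a,z)
        m=(abs(b)<.11)&(R>.1)&(R<.19); ph=np.arctan2(z[m],a[m])+.323; ph=ph[ph>.25]
        h,e=np.histogram(ph,np.arange(-.5,3,.06)); r.append((round(e[h.argmax()]+.03,2),int(h.max())))
    return r
E
python3 - <<'E'
from h import *
print(door())
T=onplane('top',[[213,225]],.059)[0]; print(T)
robot.gripper_to(.0)
robot.movep([T[0],-.04,.30],q(LY)); robot.move_straight([T[0],T[1],.16],feed=.25)
robot.move_straight([T[0],T[1],.085],feed=.15); print(door())
robot.move_straight([T[0],T[1],.055],feed=.05); rep('pressed')
for i in range(14):
    D=door(); print('%.2f'%robot.get_clock(),D)
    if min(d[0] for d in D if d[1]>40)<1.75: break
    robot.wait(.1)
rep()
robot.move_straight([T[0],T[1],.10],feed=.15); robot.move_straight([T[0],-.06,.16],feed=.3);rep()
for i in range(3): print('%.2f'%robot.get_clock(),door()); robot.wait(.5)
E
```

```text
[(np.float64(2.05), 843), (np.float64(-0.47), 0)]
[0.42872553 0.05119465 0.059     ]
[(np.float64(2.05), 857), (np.float64(2.05), 965)]
pressed t48.4 tcp [0.4285 0.0512 0.0548] w0.0006 gf1.0 F [-0.6  0.1  2.1]
48.48 [(np.float64(1.93), 488), (np.float64(1.93), 655)]
48.68 [(np.float64(1.87), 268), (np.float64(1.81), 532)]
48.88 [(np.float64(2.05), 43), (np.float64(1.75), 598)]
49.08 [(np.float64(1.75), 106), (np.float64(1.69), 465)]
 t49.1 tcp [0.4286 0.0512 0.055 ] w0.0005 gf1.1 F [-1.1 -0.2  2.5]
 t50.1 tcp [ 0.428  -0.0598  0.159 ] w0.0003 gf0.0 F [-0.5  0.6 -0.3]
50.11 [(np.float64(1.27), 1161), (np.float64(-0.47), 0)]
50.71 [(np.float64(1.03), 1290), (np.float64(0.97), 254)]
51.31 [(np.float64(0.79), 1816), (np.float64(0.73), 269)]
```

Run:
```python
from h import *
robot.movep([.36,-.25,.30],q(LY)); robot.gripper_to(.05)
for i in range(6):
    D=door(); print('%.2f'%robot.get_clock(),D); robot.wait(.6)
im,d=snap('top'); C=cloud('top',d); x,y=ax(LY); R=C-DH; a=-(R@x);b=R@y;z=R[...,2]
s=C[(abs(b)<.02)&(a>.1)&(a<.2)&(z>0)]; 
t=np.arange(0,.8,.01); 
# knob top: points farthest above door plane
for ang in np.arange(.2,.6,.1):
    k=dk(ang); n=(np.linalg.norm(s-k,axis=1)<.0135).sum(); print(round(ang,2),k,n)
hi=s[s[:,2]>s[:,2].max()-.012]; print(np.percentile(s[:,2],99.5),hi.mean(0),len(hi))
```

```text
53.88 [(np.float64(0.49), 1720), (np.float64(0.49), 377)]
54.58 [(np.float64(0.49), 1808), (np.float64(0.49), 358)]
55.27 [(np.float64(0.49), 1825), (np.float64(0.49), 298)]
55.98 [(np.float64(0.49), 1779), (np.float64(0.49), 292)]
56.67 [(np.float64(0.49), 1755), (np.float64(0.49), 272)]
57.38 [(np.float64(0.49), 1765), (np.float64(0.49), 263)]
0.2 [0.41845403 0.1947106  0.1601436 ] 33
0.3 [0.42180532 0.19452945 0.17692413] 1
0.4 [0.42681269 0.19425879 0.19328577] 35
0.5 [0.4334261  0.19390132 0.20906504] 41
0.2074164637414032 [0.42787924 0.19380227 0.20354228] 59
```

Run:
```python
from h import *
k=dk(.4)
robot.movep([.40,-.05,.33],q(LY))
robot.movep(list(k+UP*.1),q(LY)); robot.move_straight(k+UP*.004,feed=.12); rep('at')
robot.gripper_to(.015); rep('grip')
arc(dk,.4,.06,n=.08,feed=.06); rep('.06')
arc(dk,.06,.0,n=.03,feed=.03); rep('0')
if robot.get_contact_force()[2]<6: arc(dk,0,-.02,n=.02,feed=.02); rep('-.02')
robot.gripper_to(.05); robot.wait(.5); rep('rel')
robot.move_straight(robot.get_tcp_pos()+[0,0,.14],feed=.2)
robot.movep([.5,-.1,.30],q(BY)); robot.movep([.36,-.30,.30],q(BY)); rep()
im,d=snap('top','t6.png'); C=cloud('top',d)
s=C[222:236,156:174].reshape(-1,3); s=s[(s[:,2]>.117)&(s[:,2]<.16)]; print('knob',s.mean(0),len(s))
print('bknob z',C[172:178,262:268,2].mean())
print([(int(1000*C[v,150,0]),int(1000*C[v,150,2])) for v in range(175,235,8)])
```

```text
at t60.8 tcp [0.4273 0.1943 0.1979] w0.0499 gf0.0 F [-0.6 -0.5  0.1]
grip t61.3 tcp [0.4269 0.1947 0.1975] w0.0241 gf30.0 F [-0.6  3.6  1.4]
.06 t62.9 tcp [0.4169 0.1954 0.138 ] w0.0235 gf30.0 F [-0.6  5.   0.2]
0 t63.6 tcp [0.4173 0.1954 0.1286] w0.0235 gf30.0 F [-3.3  3.1 10.5]
rel t64.7 tcp [0.4168 0.1948 0.128 ] w0.0498 gf0.0 F [-0.4 -0.2  0. ]
 t67.7 tcp [ 0.3607 -0.2993  0.3001] w0.0500 gf0.0 F [-0.  -0.2  0.5]
knob [0.41695699 0.19453466 0.134229  ] 61
bknob z 0.06427679364220795
[(580, 145), (556, 139), (533, 130), (509, 120), (485, 113), (460, 102), (436, 95), (411, 87)]
```

Run:
```python
from h import *
k=bk(0)
robot.movep(list(k+UP*.14),q(BY)); robot.move_straight(k+UP*.002,feed=.12); rep('at')
robot.gripper_to(.015); rep('grip')
arc(bk,0,.25,n=.05,feed=.06); rep('.25')
arc(bk,.25,.47,n=.05,feed=.06); rep('.47')
arc(bk,.47,.43,n=.02,feed=.04); rep('.43'); arc(bk,.43,.405,n=.02,feed=.02); rep('.405')
robot.gripper_to(.05); robot.wait(.3); rep('rel')
robot.move_straight(robot.get_tcp_pos()+[0,0,.10],feed=.2)
robot.movep([.36,-.42,.34],q(BY)); rep()
im,d=snap('top'); C=cloud('top',d)
cv2.imwrite('pics/t7z.png',cv2.resize(im[150:250,115:305],None,fx=4,fy=4,interpolation=cv2.INTER_CUBIC))
P=C[185:225,252:256].reshape(-1,3); P=P[P[:,2]<.2]; print('slope',np.arctan(np.polyfit(P[:,0],P[:,2],1)[0]))
im,d=snap('side'); cv2.imwrite('pics/s7z.png',cv2.resize(im[80:280,90:300],None,fx=2.8,fy=2.8,interpolation=cv2.INTER_CUBIC))
```

```text
at t70.2 tcp [ 0.598  -0.1144  0.0778] w0.0499 gf0.0 F [-0.  -0.7  0.5]
grip t70.7 tcp [ 0.5975 -0.1149  0.0773] w0.0239 gf30.0 F [-0.7 -5.   2.6]
.25 t72.3 tcp [ 0.5804 -0.1146  0.1242] w0.0237 gf30.0 F [-0.8 -5.8 -4.1]
.47 t73.6 tcp [ 0.5565 -0.1141  0.1615] w0.0238 gf30.0 F [-2.1 -3.9 -5.3]
.43 t74.0 tcp [ 0.5617 -0.1142  0.155 ] w0.0236 gf30.0 F [-1.7 -5.6 -3.5]
.405 t74.4 tcp [ 0.564  -0.1142  0.1519] w0.0236 gf30.0 F [-6.  -5.4  6.7]
rel t75.3 tcp [ 0.5656 -0.1138  0.1518] w0.0502 gf0.0 F [-0.6 -0.7  0.8]
 t77.4 tcp [ 0.3605 -0.4193  0.3394] w0.0498 gf0.0 F [-0.1  0.1  0. ]
slope 0.3228411612876012
```

View pics/t7z.png

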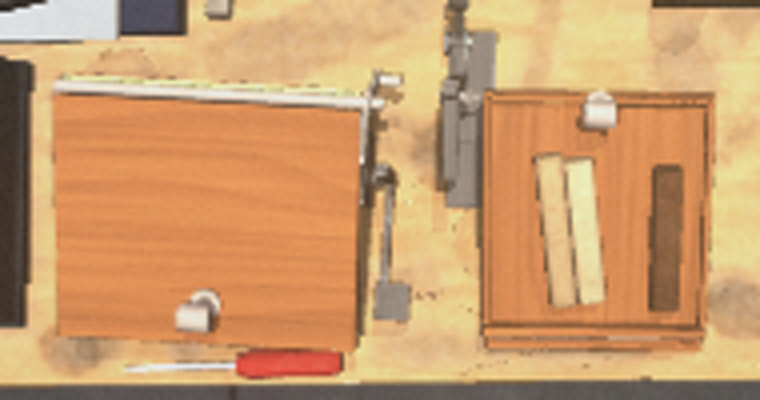

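View pics/s7z.png

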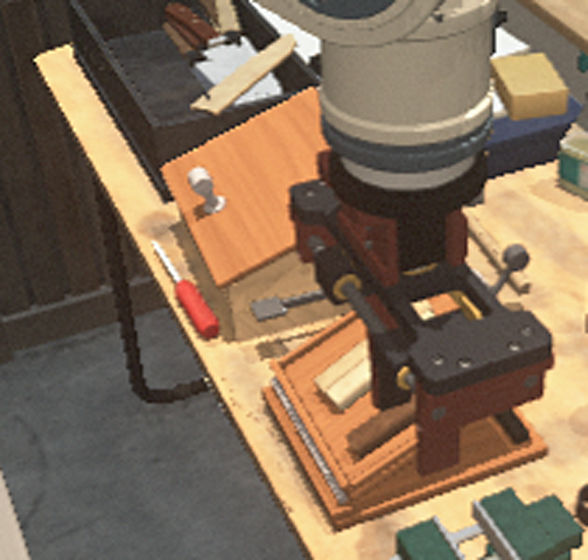

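Run:
```python
from h import *
im,d=snap('top'); C=cloud('top',d)
s=C[168:186,256:274].reshape(-1,3); s=s[s[:,2]<.25]; print(np.percentile(s[:,2],[80,90,97]))
for c in (239,270): 
    P=C[182:226,c:c+4].reshape(-1,3); P=P[P[:,2]<.2]; print(np.arctan(np.polyfit(P[:,0],P[:,2],1)[0]))
```

```text
[0.12966592 0.15682594 0.1596136 ]
0.40381292088508647
0.4000984602976857
```

The board stands at about 0.41 rad, its top notch. The blanks lie flat on it, the door is shut, and the robot touches nothing.

```bash
python3 -c "
from h import *
print(robot.hand_in())"
```

```text
the job is handed in; nothing more can be done
None
```

The job is done and handed in, about 80 s of the 210 s used: all three blanks lie flat inside the rails, the board is propped at its top notch (about 0.40 rad measured), and the door was lowered shut by its knob.

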